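# Lock the tool case after the repair session

### The job

Lock the tool case: fold its steel hasp strap flat over the lock body, then take the loose red-topped shackle from its blue stand, put its two legs into the lock so that it straddles the strap, and press it straight down until the hidden pawls click and it stays down by itself. Press with feeling, never loading the lock with more than 30 N, and leave everything else on the table where it is.

Things in the scene. Friction and masses are not known exactly. Their poses are not given: they have to be found in the camera images.
- toolcase: Closed black tool case (fixed, 68 mm tall) with a lock body on its front. Origin on the table under the middle of the lock; x points from the lock into the case, which fills x 18 to 183 mm, y +-118 mm; z up. The lock body is a steel box with brass top, 34 (x) by 66 (y) mm, 70 mm tall, with two round vertical bores, 11.5 mm across, chamfered 1.5 mm, at x 0, y +20 and -20 mm.
- lock_mouth (a point): Middle of the lock's brass top, midway between the bores, 70 mm above the table; axes as the tool case.
- bore_left (a point): Mouth of the bore at the case's y +20 mm, on the lock's top. How deep the legs must go to click differs from lock to lock and cannot be seen: 30 to 47 mm of leg below the lock's top; a solid stop comes 2 mm beyond the click. Let go before the click, the springs lift the shackle to 25 mm of leg depth or less; clicked, it stays down.
- bore_right (a point): Mouth of the bore at the case's y -20 mm, on the lock's top. Hidden in each bore: a spring ejector that meets the leg tip at 8 to 25 mm of leg depth (both together 4 N, rising to 6 N) and a spring pawl that snaps into the leg's groove, the click. Pressing to the click takes 6 to 13 N, more if held askew; only the solid stop resists more.
- hasp (a joint): Angle of the hasp: 0 = flat over the lock, 1.57 = upright; starts at 0.8 to 1.35; hinge friction holds it where left (about 1 N at its end moves it). Flat steel strap 22 mm wide, 4 mm thick, reaching 82 mm from a hinge line along the case's y; it folds towards the case's -x, over the lock between the bores. Flat, its top is 74.5 mm above the table.
- hasp_hinge (a point): Point on the hasp's hinge line, middle of the strap: 47 mm from the lock's middle along the case's x, 72.5 mm above the table.
- hasp_tip (a point): Free end of the hasp strap, middle of its width and thickness; a small red mark is near it.
- shackle: Loose U-shaped steel shackle, 130 g, 82 mm tall, standing legs down. Origin midway between the two leg tips; z up along the legs, y from leg to leg. Legs are round, 10 mm across, at y +20 and -20 mm, 70 mm long up to the crossbar, with tapered tips and a groove 8 to 15 mm above the tip. It is the same either way round. Clicked home, its crossbar stands 17 mm or more clear of the strap.
- shackle_crown (a point): Centre of the shackle's red crossbar, 76 mm above the leg tips; the bar is 12 mm thick (x), 52 mm long (y), 12 mm high: grip it across its thickness.
- stand: Blue plastic stand (fixed), 60 x 100 mm, 40 mm tall, origin under its centre on the table; two 14 mm holes, 30 mm deep, at y +20 and -20 mm hold the shackle upright, with its leg tips 10 mm above the table.
- driver_long: Yellow and black screwdriver lying in front, 190 mm long; origin under where the blade enters the handle. Leave alone.
- parts_tin: Flat parts tin with a blue band, 60 x 90 x 20 mm, lying on the lid of the tool case behind the hasp. Leave alone.
- tape_roll: Roll of paper tape, 90 mm across, 24 mm high, on the table behind the stand. Leave alone.
- phone: White phone lying flat, 76 x 152 x 9 mm. Leave alone.
- toy_remote: Red and white toy remote, 60 x 130 x 27 mm. Leave alone.
- vacuum: Orange hand vacuum, 85 x 250 x 100 mm. Leave alone.

How it is judged:
By the outcome, as a careful person would: the job done as asked, in the order asked, and still so for the second after the job is handed in, with the robot touching nothing.
It also fails if it takes over 64 s, if anything falls off the work surface, if the arm or the gripper's body presses on something with over 40 N, if the wrist force passes 120 N, or if a joint passes its speed limit or range.

### The arm

A 7-joint arm with a two-finger parallel gripper is mounted at the origin on the work surface. World frame = base frame: x ahead of the robot, y to its left, z up, the work surface at z = 0. Lengths are in mm, angles in rad, forces in N, time in s.
With the tool pointing down it reaches from about 400 to 875 mm from the base axis. Payload 4.4 kg.
Tool frame: the origin (TCP) lies at the very end of the fingers, on their centre line; the grasp point (between the pads) lies 19 mm behind it; z points along the fingers, y is the direction in which the jaws open and shut (so a half turn about z gives the same grasp; the last joint's range is limited). The gripper opens to 85 mm and grips with 20 to 120 N. Pads are 22 mm wide; open, the fingers measure 114 mm over their backs; the gripper's body (76 mm by 85 mm) begins 54 mm behind the grasp point. The pads swing forward as they close: fully open they stand 13 mm farther back than shut.
Start: joints at [-1.407, 0.628, 0.038, 1.517, -0.027, 0.996, -0.02], TCP at [148.033, 632.933, 231.313] pointing down, gripper open.
Joint ranges: [-3.06, 3.06], [-0.37, 2.12], [-1.25, 1.32], [0.18, 2.47], [-1.1, 4.24], [0.23, 1.98], [-2.94, 2.94]. Speed limits (rad/s): [2.57, 2.57, 3.14, 3.14, 3.14, 3.14, 3.14].

### API

Orientations are given as [roll, pitch, yaw] about the fixed x, y, z axes, in that order (R = Rz(yaw) Ry(pitch) Rx(roll)).
In Python, from cell import read_state, get_image, calibration, finish_job gives the robot as it stands. The module is installed in compiled form; this text tells all that it offers.
- The arm moves only by the tool apply_moves, never from a script. Its argument "increments" is a list of rows, each an object of numbers: "tx", "ty", "tz": the shift along the world's x, y, z in m; "rx", "ry", "rz": the turn, a rotation vector about the world's x, y, z in units of 5 degrees (1.0 is 5 degrees); "claw": the finger opening in m, from 0 to 0.0854. In form: [{"tx": .., "ty": .., "tz": .., "rx": .., "ry": .., "rz": .., "claw": ..}, ...]. A call has 1 to 12 rows; each row is the pose to reach, as a shift and turn from the pose commanded when the call began; what a row does not reach only later rows make up. A row lasts 1/10 s, in which the tool goes at most 50 mm and 8.59 degrees, less where a joint would pass 70% of its speed; a pose out of reach is approached as far as the arm can. A call with a gripper value outside its range is refused whole. The fingers move at their own pace and stop on an object; the grip force is fixed at half the most. Time passes only in rows, so rows that repeat a pose let the fingers close. It gives the time, the measured TCP pose, the force and the opening at its end, in the units of the state.
- read_state(): the state, without advancing time (a new reading comes with each control period).
- get_image(name): name is "scene" or "top" or "wrist"; returns the picture (480x640x3 uint8, red, green, blue); there is no depth.
- calibration(name): a dict with "camera_matrix" (3x3 intrinsics, pixels), "origin" and "attitude" of the camera in the world. Camera axes: x right, y up, looking along -z (the intrinsics and any distortion apply to the point x, -y, -z); pixel columns grow to the right and rows downward; lengths in mm; the calibration is good to about 2 mm. A picture is of the moment at which its call begins: read the wrist's pose just before it. calibration takes no time and is no camera call; for the wrist camera it gives the pose at the moment of the call.
- finish_job(): hands the job in, once; it reports no verdict.
The state is a dict: "clock": time; "qpos": joint angles; "qd": joint speeds; "tau": joint torques, N m; "eef_pos": TCP position; "tool_rot": TCP orientation; "force": force on the tool from outside, world axes, zero at the start; "torque": the same for the moment, N m; "width": finger opening in mm.
Only numpy, scipy, OpenCV 4.12 (cv2) and the standard library are available. Lean on these libraries where they do the work, as an engineer would, in place of code of your own. Each camera call takes 0.05 s, during which the arm holds its last target. There are 200 camera calls.

## Working session

There is one attempt and no reset: what is moved stays moved. The work goes in short steps, Python scripts to look and compute and a tool call to move; the robot and the scene stay as the last step left them, time stands still between calls to the robot, and variables do not carry over. Pictures are saved under pics/ and viewed, about 8 in all and at most 12, crops included, and the job is handed in when it is done.

Besides the shell and the picture viewer there is one more tool, called after ">>>" as a command line: name --argument value ..., lists and objects as JSON in quotes. apply_moves: Moves the arm, as the interface text tells. Its arguments: {"type":"object","properties":{"increments":{"type":"array"}},"required":["increments"]}

```bash
mkdir -p pics
python3 - <<'E'
from cell import *
import cv2,numpy as np
s=read_state();print(s)
for n in("scene","top"):
    c=calibration(n);print(n,c)
    cv2.imwrite(f"pics/{n}0.png",get_image(n)[:,:,::-1])
E
```

```text
{'clock': 0.0, 'qpos': array([-1.40683174,  0.62933426,  0.03846285,  1.51836712, -0.02702293,
        0.99626227, -0.02001704]), 'qd': array([ 8.43577264e-05, -3.23854737e-04,  7.50225633e-04,  2.96844520e-04,
        2.21382446e-03,  9.13402482e-05,  1.50058445e-03]), 'tau': array([-5.01389786e-04, -5.63403547e+01,  1.22601572e+00, -1.93440610e+01,
        1.09608166e-02,  1.06366063e-02, -8.04830592e-06]), 'eef_pos': array([147.87414355, 632.32860892, 230.39741443]), 'tool_rot': array([-3.13974022e+00,  1.67073707e-05,  2.91178168e+00]), 'force': array([ 0.0417135 ,  0.24843662, -0.19462482]), 'torque': array([ 0.05509639, -0.00462503, -0.0045628 ]), 'width': 85.6697274717101}
scene {'camera_matrix': array([[506.00217155,   0.        , 315.57168684],
       [  0.        , 506.00217155, 244.24536315],
       [  0.        ,   0.        ,   1.        ]]), 'origin': array([1280.63683655, -141.22643663,  875.18764584]), 'attitude': array([ 0.7911401 , -0.01576081,  1.2953859 ])}
top {'camera_matrix': array([[599.56163098,   0.        , 321.10162524],
       [  0.        , 599.56163098, 243.48038007],
       [  0.        ,   0.        ,   1.        ]]), 'origin': array([ 181.01322858,   82.27042407, 1681.21561974]), 'attitude': array([ 0.22439195, -0.0034455 , -1.58661693])}
```

View pics/scene0.png

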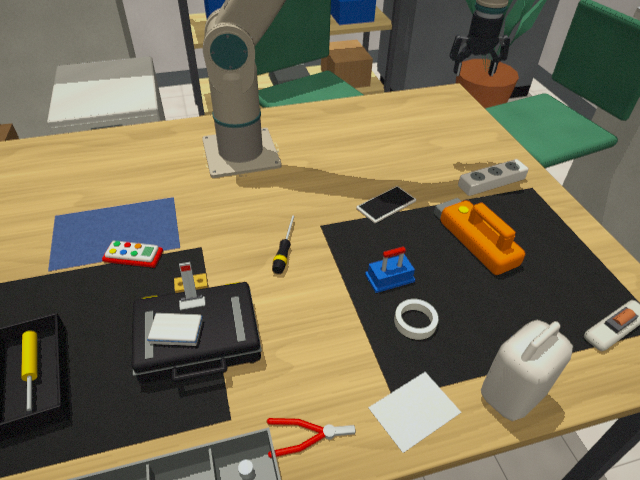

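View pics/top0.png

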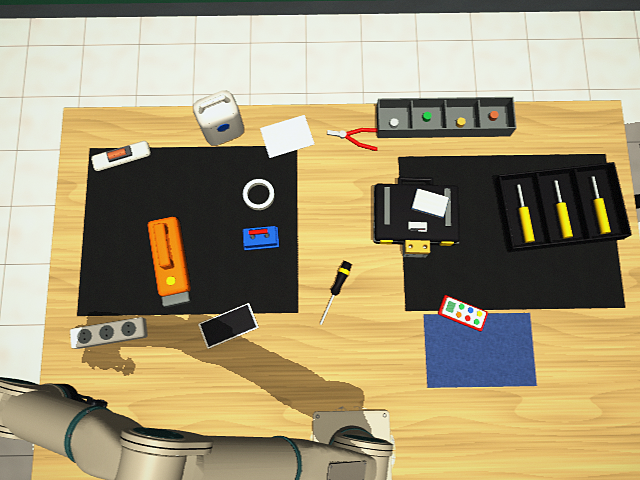

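The scene view shows the lock at about (190,283) with the raised hasp at (186,267), and the red crown at (395,252). In the top view the lock is at (417,248) and the crown at (259,232). I'll turn these into positions with colour masks.

```bash
cat > h.py <<'E'
from cell import *
import cv2,numpy as np
from scipy.spatial.transform import Rotation as R
def ray(c,uv):
    K=c["camera_matrix"];d=np.array([(uv[0]-K[0,2])/K[0,0],-(uv[1]-K[1,2])/K[1,1],-1])
    return np.array(c["origin"]),R.from_euler("xyz",c["attitude"]).as_matrix()@d
def onz(c,uv,z):
    o,d=ray(c,uv);return o+d*(z-o[2])/d[2]
def proj(c,p):
    q=R.from_euler("xyz",c["attitude"]).as_matrix().T@(np.array(p)-c["origin"]);K=c["camera_matrix"]
    return np.array([K[0,2]-K[0,0]*q[0]/q[2],K[1,2]+K[1,1]*q[1]/q[2]])
def tri(c1,u1,c2,u2):
    o1,d1=ray(c1,u1);o2,d2=ray(c2,u2)
    t=np.linalg.lstsq(np.c_[d1,-d2],o2-o1,rcond=None)[0]
    a,b=o1+t[0]*d1,o2+t[1]*d2
    return (a+b)/2,np.linalg.norm(a-b)
def blobs(img,lo,hi,roi,amin=8):
    x0,y0,x1,y1=roi
    m=cv2.inRange(cv2.cvtColor(img[y0:y1,x0:x1],cv2.COLOR_RGB2HSV),lo,hi)
    out=[]
    for k in cv2.findContours(m,cv2.RETR_EXTERNAL,cv2.CHAIN_APPROX_NONE)[0]:
        if len(k)>=amin:
            r=cv2.minAreaRect(k+np.array([x0,y0]));out.append((np.round(r[0],1),np.round(r[1],1),round(r[2],1),cv2.boxPoints(r).round(1).tolist()))
    return out
E
python3 - <<'E'
from h import *
S=cv2.imread("pics/scene0.png")[:,:,::-1].copy();T=cv2.imread("pics/top0.png")[:,:,::-1].copy()
cs,ct=calibration("scene"),calibration("top")
def redm(img,roi): return blobs(img,(0,150,100),(6,255,255),roi)
rs=redm(S,(370,235,420,270));rt=redm(T,(240,220,285,255));print(rs,rt,sep="\n")
print(tri(cs,rs[0][0],ct,rt[0][0]))
bs=blobs(S,(18,120,120),(32,255,255),(165,260,220,310));bt=blobs(T,(15,120,90),(32,255,255),(395,235,440,262))
print(bs,bt,sep="\n")
for b in bt: print(b[0],onz(ct,b[0],70), [onz(ct,q,70)[:2].round() for q in b[3]])
for b in bs: print(b[0],onz(cs,b[0],70), [onz(cs,q,70)[:2].round() for q in b[3]])
for b in rt: print([onz(ct,q,92)[:2].round() for q in b[3]])
hs=blobs(S,(0,120,80),(6,255,255),(175,255,200,280),3);ht=blobs(T,(0,120,80),(6,255,255),(400,215,435,262),2);print(hs,ht)
a=cv2.resize(S[225:345,120:280],None,fx=4,fy=4,interpolation=2)[:,:,::-1]
cv2.imwrite("pics/c1.png",a)
E
```

```text
[(array([394. , 251.6]), array([ 6.7, 22.5]), 75.1, [[382.29998779296875, 251.3000030517578], [404.1000061035156, 245.5], [405.79998779296875, 251.89999389648438], [384.0, 257.70001220703125]])]
[(array([257.5, 231.5]), array([ 4. , 17.3]), 85.2, [[248.8000030517578, 230.1999969482422], [266.0, 228.8000030517578], [266.29998779296875, 232.6999969482422], [249.10000610351562, 234.1999969482422]])]
(array([581.81240931, 246.27788839,  86.13889904]), np.float64(3.2159663137180092))
[(array([178. , 283.9]), array([13.6,  9.2]), 80.5, [[172.3000030517578, 277.8999938964844], [181.39999389648438, 276.3999938964844], [183.60000610351562, 289.8999938964844], [174.60000610351562, 291.3999938964844]]), (array([206. , 273.5]), array([27., 26.]), 90.0, [[193.0, 260.0], [219.0, 260.0], [219.0, 287.0], [193.0, 287.0]])]
[(array([398.5, 252.5]), array([17.,  7.]), 90.0, [[395.0, 244.0], [402.0, 244.0], [402.0, 261.0], [395.0, 261.0]]), (array([417.5, 246.5]), array([13., 25.]), 90.0, [[405.0, 240.0], [430.0, 240.0], [430.0, 253.0], [405.0, 253.0]])]
[398.5 252.5] [ 519.99789719 -141.38398068   70. 
[... 168 characters left out ...]
 555., -161.]), array([ 554., -230.]), array([ 517., -228.]), array([ 518., -159.])]
[178.  283.9] [ 539.77118265 -216.87742696   70.        ] [array([ 520., -227.]), array([ 520., -208.]), array([ 559., -207.]), array([ 559., -225.])]
[206.  273.5] [ 525.58293949 -157.09576383   70.        ] [array([ 479., -179.]), array([ 493., -125.]), array([ 570., -136.]), array([ 556., -188.])]
[array([584., 268.]), array([587., 221.]), array([576., 220.]), array([573., 267.])]
[(array([185. , 267.5]), array([5., 8.]), 90.0, [[181.0, 265.0], [189.0, 265.0], [189.0, 270.0], [181.0, 270.0]])] [(array([421., 229.]), array([2., 0.]), 180.0, [[422.0, 229.0], [422.0, 229.0], [420.0, 229.0], [420.0, 229.0]])]
```

View pics/c1.png

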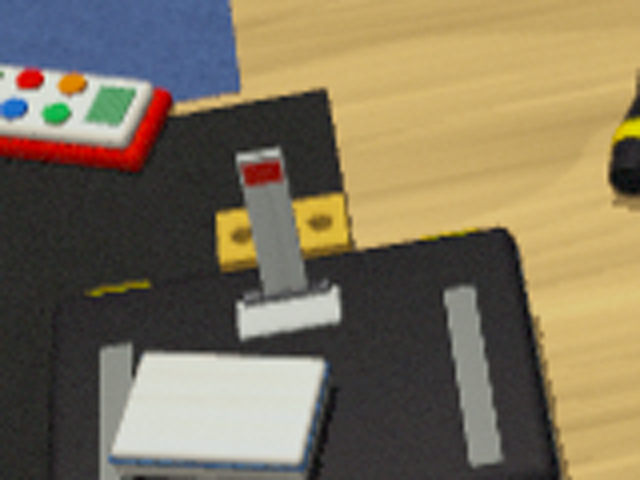

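The crop shows the brass top with bores at about (180.7,283.5) and (200,280.5) in full-image pixels, and the strap leaning upright with its red mark. Next I'll move above the shackle, with the jaws turned across the bar, for a close look.

>>> apply_moves --increments '[{"tx": 0.02, "ty": -0.04, "tz": 0.02, "rz": -1.5}, {"tx": 0.06, "ty": -0.07, "tz": 0.04, "rz": -3}, {"tx": 0.432, "ty": -0.389, "tz": 0.06, "rz": -15.4}, {"tx": 0.432, "ty": -0.389, "tz": 0.06, "rz": -15.4}, {"tx": 0.432, "ty": -0.389, "tz": 0.06, "rz": -15.4}, {"tx": 0.432, "ty": -0.389, "tz": 0.06, "rz": -15.4}, {"tx": 0.432, "ty": -0.389, "tz": 0.06, "rz": -15.4}, {"tx": 0.432, "ty": -0.389, "tz": 0.06, "rz": -15.4}, {"tx": 0.432, "ty": -0.389, "tz": 0.06, "rz": -15.4}, {"tx": 0.432, "ty": -0.389, "tz": 0.06, "rz": -15.4}, {"tx": 0.432, "ty": -0.389, "tz": 0.06, "rz": -15.4}, {"tx": 0.432, "ty": -0.389, "tz": 0.06, "rz": -15.4}]'

```text
$.increments[0]: bad value
```

>>> apply_moves --increments '[{"rz": 0}, {"rz": 0}, {"rz": 0}, {"rz": 0}]'

```text
$.increments[0]: bad value
```

Run:
```python
from h import *
c=calibration("wrist");s=read_state();print(s["clock"],s["eef_pos"],s["tool_rot"],c)
I=get_image("wrist");cv2.imwrite("pics/w1.png",I[:,:,::-1])
for b in blobs(I,(0,150,100),(6,255,255),(0,0,640,480),20): print(b,onz(c,b[0],92).round(1),[onz(c,q,92)[:2].round(1) for q in b[3]])
```

```text
0.1 [147.90726637 632.38720932 230.49387692] [-3.13990614e+00 -8.72287188e-06  2.91178747e+00] {'camera_matrix': array([[414.29395911,   0.        , 319.74410847],
       [  0.        , 414.29395911, 245.82194182],
       [  0.        ,   0.        ,   1.        ]]), 'origin': array([ 67.58199623, 651.75896596, 371.95619011]), 'attitude': array([-0.32705605,  0.00135092,  1.34083516])}
```

View pics/w1.png

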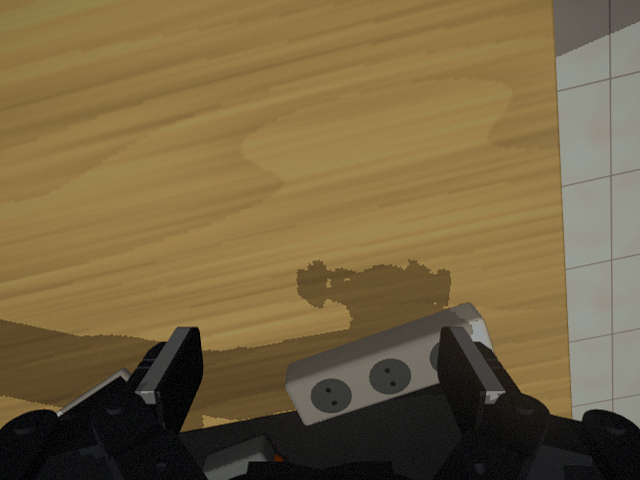

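The move was refused because each row needs every key. This wrist picture only shows that the camera sits about 82 mm towards tool +x, so I'll look from a TCP shifted 70 mm towards -y.

>>> apply_moves --increments '[{"tx": 0.02, "ty": -0.04, "tz": 0.02, "rx": 0, "ry": 0, "rz": -1.5, "claw": 0.085}, {"tx": 0.06, "ty": -0.07, "tz": 0.04, "rx": 0, "ry": 0, "rz": -3, "claw": 0.085}, {"tx": 0.432, "ty": -0.463, "tz": 0.06, "rx": 0, "ry": 0, "rz": -15.4, "claw": 0.085}, {"tx": 0.432, "ty": -0.463, "tz": 0.06, "rx": 0, "ry": 0, "rz": -15.4, "claw": 0.085}, {"tx": 0.432, "ty": -0.463, "tz": 0.06, "rx": 0, "ry": 0, "rz": -15.4, "claw": 0.085}, {"tx": 0.432, "ty": -0.463, "tz": 0.06, "rx": 0, "ry": 0, "rz": -15.4, "claw": 0.085}, {"tx": 0.432, "ty": -0.463, "tz": 0.06, "rx": 0, "ry": 0, "rz": -15.4, "claw": 0.085}, {"tx": 0.432, "ty": -0.463, "tz": 0.06, "rx": 0, "ry": 0, "rz": -15.4, "claw": 0.085}, {"tx": 0.432, "ty": -0.463, "tz": 0.06, "rx": 0, "ry": 0, "rz": -15.4, "claw": 0.085}, {"tx": 0.432, "ty": -0.463, "tz": 0.06, "rx": 0, "ry": 0, "rz": -15.4, "claw": 0.085}, {"tx": 0.432, "ty": -0.463, "tz": 0.06, "rx": 0, "ry": 0, "rz": -15.4, "claw": 0.085}, {"tx": 0.432, "ty": -0.463, "tz": 0.06, "rx": 0, "ry": 0, "rz": -15.4, "claw": 0.085}]'

```text
clock: 1.35
eef_pos: [549.9, 201.2, 289.5]
tool_rot: [-3.141, -0.0, 1.568]
force: [1.3, 0.9, 0.5]
width: 84.9
```

>>> apply_moves --increments '[{"tx": 0.02, "ty": -0.025, "tz": 0, "rx": 0, "ry": 0, "rz": 0, "claw": 0.085}, {"tx": 0.02, "ty": -0.025, "tz": 0, "rx": 0, "ry": 0, "rz": 0, "claw": 0.085}, {"tx": 0.02, "ty": -0.025, "tz": 0, "rx": 0, "ry": 0, "rz": 0, "claw": 0.085}, {"tx": 0.02, "ty": -0.025, "tz": 0, "rx": 0, "ry": 0, "rz": 0, "claw": 0.085}]'

```text
clock: 1.75
eef_pos: [568.0, 179.3, 289.2]
tool_rot: [-3.14, -0.001, 1.57]
force: [0.1, 1.3, -0.5]
width: 85.2
```

Run:
```python
from h import *
c=calibration("wrist");s=read_state();print(s["clock"],s["eef_pos"],s["tool_rot"],s["force"],c["origin"],c["attitude"])
I=get_image("wrist");cv2.imwrite("pics/w2.png",I[:,:,::-1])
for b in blobs(I,(0,150,60),(6,255,255),(0,0,640,480),20): print(b,onz(c,b[0],92).round(1),[onz(c,q,92)[:2].round(1) for q in b[3]])
for b in blobs(I,(105,150,60),(125,255,255),(0,0,640,480),40): print("blue",b[:3],onz(c,b[0],40).round(1),[onz(c,q,40)[:2].round(1) for q in b[3]])
```

```text
1.75 [568.01731361 179.26148375 289.15462034] [-3.14020165e+00 -9.97318194e-04  1.56991598e+00] [ 0.14129919  1.33744911 -0.45776554] [568.81783531 262.39492149 430.69650439] [-0.32672278  0.00259985 -0.00103889]
(array([586.1, 383.7]), array([52.4, 82.9]), 29.1, [[543.0, 407.20001220703125], [583.2999877929688, 334.70001220703125], [629.0999755859375, 360.20001220703125], [588.7999877929688, 432.70001220703125]]) [826.3   6.2  92. ] [array([789.3, -21.6]), array([812.6,  60.4]), array([861.6,  32.8]), array([841.2, -53.1])]
blue (array([337.1, 120.5]), array([106.9,  63.7]), 85.0) [583.5 249.5  40. ] [array([551.3, 291.5]), array([606.4, 296. ]), array([618.3, 204.2]), array([558.6, 199. ])]
```

View pics/w2.png

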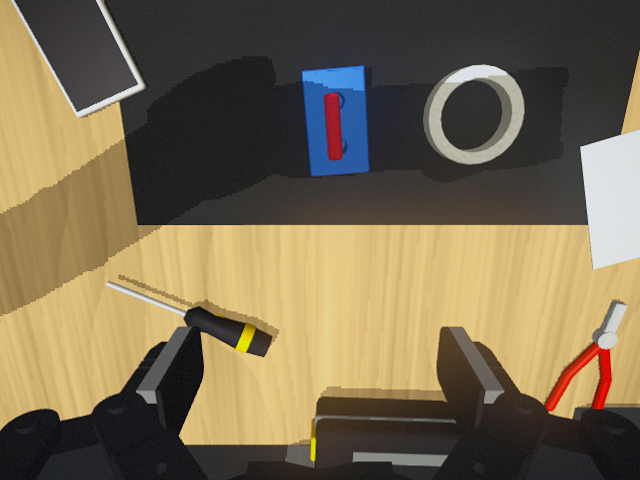

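The stand is at about (336,120), and the red bar runs from (330,94) to (338,160), upright in its holes. Now for the bar's position while moving on to look at the lock.

Run:
```python
from h import *
c=calibration("wrist")
I=cv2.imread("pics/w2.png")[:,:,::-1].copy()
for lo,hi in(((0,120,40),(10,255,255)),((168,120,40),(180,255,255))):
  for b in blobs(I,lo,hi,(290,60,380,190),20): print(b[:3],onz(c,b[0],92).round(1),[onz(c,q,92)[:2].round(1) for q in b[3]])
S=calibration("scene")
for q in((180.75,283.5),(200,280.5)):print(onz(S,q,70))
```

```text
(array([333.2, 126.1]), array([66.4, 14.4]), 85.9) [578.5 247.2  92. ] [array([570.9, 271.3]), array([581.9, 272. ]), array([586.4, 222. ]), array([574.8, 221.1])]
[ 540.13508212 -211.26765593   70.        ]
[ 542.14047883 -171.6662457    70.        ]
```

>>> apply_moves --increments '[{"tx": 0, "ty": -0.03, "tz": 0, "rx": 0, "ry": 0, "rz": 0, "claw": 0.03}, {"tx": -0.028, "ty": -0.429, "tz": 0, "rx": 0, "ry": 0, "rz": 0, "claw": 0.0}, {"tx": -0.028, "ty": -0.429, "tz": 0, "rx": 0, "ry": 0, "rz": 0, "claw": 0.0}, {"tx": -0.028, "ty": -0.429, "tz": 0, "rx": 0, "ry": 0, "rz": 0, "claw": 0.0}, {"tx": -0.028, "ty": -0.429, "tz": 0, "rx": 0, "ry": 0, "rz": 0, "claw": 0.0}, {"tx": -0.028, "ty": -0.429, "tz": 0, "rx": 0, "ry": 0, "rz": 0, "claw": 0.0}, {"tx": -0.028, "ty": -0.429, "tz": 0, "rx": 0, "ry": 0, "rz": 0, "claw": 0.0}, {"tx": -0.028, "ty": -0.429, "tz": 0, "rx": 0, "ry": 0, "rz": 0, "claw": 0.0}, {"tx": -0.028, "ty": -0.429, "tz": 0, "rx": 0, "ry": 0, "rz": 0, "claw": 0.0}, {"tx": -0.028, "ty": -0.429, "tz": 0, "rx": 0, "ry": 0, "rz": 0, "claw": 0.0}, {"tx": -0.028, "ty": -0.429, "tz": 0, "rx": 0, "ry": 0, "rz": 0, "claw": 0.0}, {"tx": -0.028, "ty": -0.429, "tz": 0, "rx": 0, "ry": 0, "rz": 0, "claw": 0.0}]'

```text
clock: 3.0
eef_pos: [541.7, -248.8, 289.3]
tool_rot: [-3.142, -0.002, 1.571]
force: [0.3, 0.2, 0.2]
width: 0.0
```

>>> apply_moves --increments '[{"tx": 0, "ty": 0, "tz": 0, "rx": 0, "ry": 0, "rz": 0, "claw": 0.0}, {"tx": 0, "ty": 0, "tz": 0, "rx": 0, "ry": 0, "rz": 0, "claw": 0.0}, {"tx": 0, "ty": 0, "tz": 0, "rx": 0, "ry": 0, "rz": 0, "claw": 0.0}]'

```text
clock: 3.3
eef_pos: [541.4, -250.2, 289.6]
tool_rot: [3.141, -0.0, 1.57]
force: [0.3, -0.1, 0.3]
width: 0.0
```

Run:
```python
from h import *
c=calibration("wrist");s=read_state();print(s["clock"],s["eef_pos"],s["tool_rot"],s["force"],c["origin"],c["attitude"])
I=get_image("wrist");cv2.imwrite("pics/w3.png",I[:,:,::-1])
```

```text
3.3 [ 541.40139024 -250.24226451  289.59462423] [ 3.14147361e+00 -3.12169944e-04  1.56971721e+00] [ 0.31467491 -0.13056262  0.31705829] [ 542.01225779 -166.97532854  431.10337493] [-0.32739242  0.00103485 -0.0012119 ]
```

View pics/w3.png

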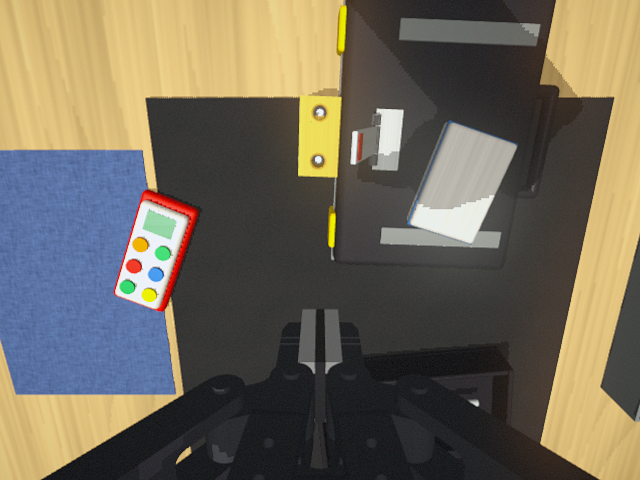

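The bores are at about (319.5,112.5) and (318,160) on the brass plate, the hasp tip with its red mark is near (357,147), and the tin sits at (463,182). I'll refine these with a mask.

Run:
```python
from h import *
c=calibration("wrist")
I=cv2.imread("pics/w3.png")[:,:,::-1].copy()
x0,y0=290,85
m=cv2.inRange(cv2.cvtColor(I[y0:190,x0:342],cv2.COLOR_RGB2HSV),(18,110,100),(34,255,255))
cs,h=cv2.findContours(m,cv2.RETR_CCOMP,cv2.CHAIN_APPROX_NONE)
B=[]
for k,hh in zip(cs,h[0]):
    if len(k)<10: continue
    r=cv2.minAreaRect(k);cc=np.array(r[0])+(x0,y0);p=onz(c,cc,70);print(cc.round(1),np.round(r[1],1),hh[3],p.round(1),[onz(c,q+(x0,y0),70)[:2].round(1) for q in cv2.boxPoints(r)])
    if hh[3]>=0:B.append(p)
B.sort(key=lambda p:-p[1]);d=B[0]-B[-1];mid=(B[0]+B[-1])/2
print("mid",mid,"sep",np.linalg.norm(d),"yaw",np.degrees(np.arctan2(-d[0],d[1])))
for z in(120,140,150):print(z,onz(c,(357,147),z).round(1))
print(onz(c,(387,140),73))
```

```text
[315.5 131. ] [92. 51.] -1 [ 538.  -187.9   70. ] [array([ 517.4, -151.8]), array([ 558.9, -151.9]), array([ 560. , -226.7]), array([ 515.5, -226.6])]
[317.5 159. ] [13. 10.] 1 [ 539.6 -211.2   70. ] [array([ 533.9, -215.4]), array([ 534. , -206.9]), array([ 545.1, -206.9]), array([ 545.2, -215.4])]
[319.5 111. ] [13. 12.] 1 [ 541.4 -171.9   70. ] [array([ 535.9, -176.7]), array([ 536. , -167.2]), array([ 546.7, -167.2]), array([ 546.8, -176.7])]
[315.1  90.4] [3.6 6.3] 1 [ 537.8 -155.9   70. ] [array([ 534.9, -155.1]), array([ 539.9, -154. ]), array([ 540.6, -156.7]), array([ 535.6, -157.8])]
[310.6  90.9] [3.6 6.3] 1 [ 534.2 -156.3   70. ] [array([ 532.1, -158.3]), array([ 533.4, -153.6]), array([ 536.2, -154.3]), array([ 535., -159.])]
[315.5  87.5] [2.8 4.2] 1 [ 538.1 -153.7   70. ] [array([ 536.1, -154.1]), array([ 538.6, -151.8]), array([ 540.2, -153.3]), array([ 537.7, -155.6])]
mid [ 538.85134025 -182.43974985   70.        ] sep 57.45584901386932 yaw 1.4264041694521203
120 [ 568.9 -196.5  120. ]
140 [ 567.2 -194.6  140. ]
150 [ 566.3 -193.6  150. ]
[ 598.01025936 -195.15494029   73.        ]
```

Bore midpoint is (540.5,-191.5) from the wrist and (541.1,-191.5) from the scene camera. Spacing is 39.3 mm (40 expected) and case yaw about -2.7°. That puts the hinge at about (587.7,-193.7) and the strap at about 1.3 rad. I'll come in behind the strap with the jaws shut.

>>> apply_moves --increments '[{"tx": 0.035, "ty": 0.03, "tz": 0, "rx": 0, "ry": 0, "rz": 0, "claw": 0.0}, {"tx": 0.065, "ty": 0.056, "tz": 0, "rx": 0, "ry": 0, "rz": 0, "claw": 0.0}, {"tx": 0.065, "ty": 0.056, "tz": -0.04, "rx": 0, "ry": 0, "rz": 0, "claw": 0.0}, {"tx": 0.065, "ty": 0.056, "tz": -0.085, "rx": 0, "ry": 0, "rz": 0, "claw": 0.0}, {"tx": 0.065, "ty": 0.056, "tz": -0.125, "rx": 0, "ry": 0, "rz": 0, "claw": 0.0}, {"tx": 0.065, "ty": 0.056, "tz": -0.155, "rx": 0, "ry": 0, "rz": 0, "claw": 0.0}, {"tx": 0.065, "ty": 0.056, "tz": -0.155, "rx": 0, "ry": 0, "rz": 0, "claw": 0.0}, {"tx": 0.065, "ty": 0.056, "tz": -0.155, "rx": 0, "ry": 0, "rz": 0, "claw": 0.0}]'

```text
clock: 4.15
eef_pos: [606.3, -195.6, 135.0]
tool_rot: [-3.142, 0.0, 1.568]
force: [0.6, -0.5, 0.1]
width: 0.2
```

>>> apply_moves --increments '[{"tx": -0.014, "ty": 0, "tz": -0.001, "rx": 0, "ry": 0, "rz": 0, "claw": 0.0}, {"tx": -0.02, "ty": 0, "tz": -0.003, "rx": 0, "ry": 0, "rz": 0, "claw": 0.0}, {"tx": -0.026, "ty": 0, "tz": -0.005, "rx": 0, "ry": 0, "rz": 0, "claw": 0.0}, {"tx": -0.031, "ty": 0, "tz": -0.0075, "rx": 0, "ry": 0, "rz": 0, "claw": 0.0}, {"tx": -0.036, "ty": 0, "tz": -0.01, "rx": 0, "ry": 0, "rz": 0, "claw": 0.0}, {"tx": -0.041, "ty": 0.001, "tz": -0.0135, "rx": 0, "ry": 0, "rz": 0, "claw": 0.0}, {"tx": -0.046, "ty": 0.001, "tz": -0.0175, "rx": 0, "ry": 0, "rz": 0, "claw": 0.0}, {"tx": -0.05, "ty": 0.001, "tz": -0.022, "rx": 0, "ry": 0, "rz": 0, "claw": 0.0}, {"tx": -0.0535, "ty": 0.002, "tz": -0.0265, "rx": 0, "ry": 0, "rz": 0, "claw": 0.0}, {"tx": -0.0565, "ty": 0.002, "tz": -0.032, "rx": 0, "ry": 0, "rz": 0, "claw": 0.0}, {"tx": -0.059, "ty": 0.002, "tz": -0.037, "rx": 0, "ry": 0, "rz": 0, "claw": 0.0}, {"tx": -0.061, "ty": 0.002, "tz": -0.043, "rx": 0, "ry": 0, "rz": 0, "claw": 0.0}]'

```text
clock: 5.35
eef_pos: [544.8, -193.3, 91.0]
tool_rot: [-3.141, -0.0, 1.568]
force: [0.6, -0.1, -0.3]
width: 0.4
```

>>> apply_moves --increments '[{"tx": -0.001, "ty": 0, "tz": -0.005, "rx": 0, "ry": 0, "rz": 0, "claw": 0.0}, {"tx": -0.002, "ty": 0, "tz": -0.009, "rx": 0, "ry": 0, "rz": 0, "claw": 0.0}, {"tx": -0.003, "ty": 0, "tz": -0.012, "rx": 0, "ry": 0, "rz": 0, "claw": 0.0}, {"tx": -0.003, "ty": 0, "tz": -0.014, "rx": 0, "ry": 0, "rz": 0, "claw": 0.0}]'

```text
clock: 5.75
eef_pos: [541.9, -193.4, 77.2]
tool_rot: [-3.141, -0.0, 1.568]
force: [-0.9, 1.0, 0.1]
width: -0.2
```

>>> apply_moves --increments '[{"tx": 0, "ty": 0, "tz": -0.0008, "rx": 0, "ry": 0, "rz": 0, "claw": 0.0}, {"tx": 0, "ty": 0, "tz": -0.0015, "rx": 0, "ry": 0, "rz": 0, "claw": 0.0}, {"tx": 0, "ty": 0, "tz": -0.0022, "rx": 0, "ry": 0, "rz": 0, "claw": 0.0}, {"tx": 0, "ty": 0, "tz": -0.0022, "rx": 0, "ry": 0, "rz": 0, "claw": 0.0}]'

```text
clock: 6.15
eef_pos: [542.1, -193.4, 75.4]
tool_rot: [3.141, 0.0, 1.568]
force: [-0.2, -0.2, 0.3]
width: -0.1
```

>>> apply_moves --increments '[{"tx": 0, "ty": 0, "tz": -0.0006, "rx": 0, "ry": 0, "rz": 0, "claw": 0.0}, {"tx": 0, "ty": 0, "tz": -0.0012, "rx": 0, "ry": 0, "rz": 0, "claw": 0.0}, {"tx": 0, "ty": 0, "tz": -0.0012, "rx": 0, "ry": 0, "rz": 0, "claw": 0.0}]'

```text
clock: 6.45
eef_pos: [542.2, -193.4, 74.6]
tool_rot: [3.141, -0.0, 1.568]
force: [-1.9, 1.0, 4.1]
width: 0.2
```

Contact came at z 74.6 with 4 N, which matches the flat strap's top at 74.5. I'll lift off and go above the shackle.

>>> apply_moves --increments '[{"tx": 0, "ty": 0, "tz": 0.03, "rx": 0, "ry": 0, "rz": 0, "claw": 0.0}, {"tx": 0, "ty": 0, "tz": 0.08, "rx": 0, "ry": 0, "rz": 0, "claw": 0.0}, {"tx": 0.005, "ty": 0.03, "tz": 0.115, "rx": 0, "ry": 0, "rz": 0.2, "claw": 0.0}, {"tx": 0.0365, "ty": 0.441, "tz": 0.126, "rx": 0, "ry": 0, "rz": 0.9, "claw": 0.05}, {"tx": 0.0365, "ty": 0.441, "tz": 0.126, "rx": 0, "ry": 0, "rz": 0.9, "claw": 0.05}, {"tx": 0.0365, "ty": 0.441, "tz": 0.126, "rx": 0, "ry": 0, "rz": 0.9, "claw": 0.05}, {"tx": 0.0365, "ty": 0.441, "tz": 0.126, "rx": 0, "ry": 0, "rz": 0.9, "claw": 0.05}, {"tx": 0.0365, "ty": 0.441, "tz": 0.126, "rx": 0, "ry": 0, "rz": 0.9, "claw": 0.05}, {"tx": 0.0365, "ty": 0.441, "tz": 0.126, "rx": 0, "ry": 0, "rz": 0.9, "claw": 0.05}, {"tx": 0.0365, "ty": 0.441, "tz": 0.126, "rx": 0, "ry": 0, "rz": 0.9, "claw": 0.05}, {"tx": 0.0365, "ty": 0.441, "tz": 0.126, "rx": 0, "ry": 0, "rz": 0.9, "claw": 0.05}, {"tx": 0.0365, "ty": 0.441, "tz": 0.126, "rx": 0, "ry": 0, "rz": 0.9, "claw": 0.05}]'

```text
clock: 7.65
eef_pos: [577.2, 256.5, 199.5]
tool_rot: [-3.141, -0.005, 1.656]
force: [0.3, 0.1, -0.3]
width: 50.1
```

>>> apply_moves --increments '[{"tx": 0, "ty": 0, "tz": 0, "rx": 0, "ry": 0, "rz": 0, "claw": 0.05}, {"tx": 0, "ty": 0, "tz": 0, "rx": 0, "ry": 0, "rz": 0, "claw": 0.05}]'

```text
clock: 7.85
eef_pos: [578.5, 245.7, 199.9]
tool_rot: [-3.141, 0.002, 1.645]
force: [0.4, -1.0, -0.1]
width: 50.0
```

Run:
```python
from h import *
c=calibration("wrist");s=read_state();print(s["clock"],s["eef_pos"],s["tool_rot"],s["width"])
I=get_image("wrist");cv2.imwrite("pics/w4.png",I[:,:,::-1])
for b in blobs(I,(0,120,40),(10,255,255),(230,120,420,480),20): print(b[:3],onz(c,b[0],92).round(1),[onz(c,q,92)[:2].round(1) for q in b[3]])
T=get_image("top");cv2.imwrite("pics/t4.png",cv2.resize(T[200:290,360:480],None,fx=5,fy=5,interpolation=2)[:,:,::-1])
```

```text
7.85 [578.51766958 245.67875891 199.93024579] [-3.14119697e+00  1.79663571e-03  1.64512878e+00] 50.02765279713034
(array([316.8, 273.1]), array([10.7,  9.4]), 63.4) [578.3 225.2  92. ] [array([573.9, 226.7]), array([579.1, 230.1]), array([582.7, 223.6]), array([577.5, 220.2])]
```

View pics/w4.png

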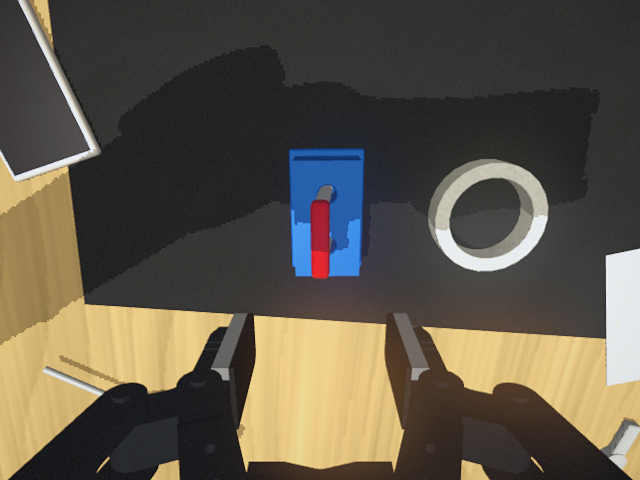

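The bar spans (320,200) to (320,278), in line with the jaws, and the tape is well clear. Now checking its position numerically.

Run:
```python
from h import *
c=calibration("wrist")
I=cv2.imread("pics/w4.png")
a=I[:,:,::-1].astype(int);m=(a[...,0]>90)&(a[...,0]>2.5*a[...,1])&(a[...,0]>2.5*a[...,2]);m[:150]=0;m[300:]=0;m[:,:290]=0;m[:,350:]=0
k=np.argwhere(m)[:,::-1]
r=cv2.minAreaRect(k.astype(np.float32));print(r,onz(c,r[0],92),[onz(c,q,92)[:2].round(1) for q in cv2.boxPoints(r)])
for v in range(200,280,6):
  u=k[k[:,1]==v][:,0]; print(v,u.min(),u.max(),onz(c,(u.mean(),v),92).round(1)[:2],a[v,int(u.mean())])
```

```text
((319.5, 239.5), (77.0, 17.0), 90.0) [578.78370963 247.02584166  92.        ] [array([571.8, 271.4]), array([582.2, 272.2]), array([586.2, 221. ]), array([575.1, 220.2])]Traceback (most recent call last):
  File "<stdin>", line 8, in <module>
    return umr_minimum(a, axis, None, out, keepdims, initial, where)
ValueError: zero-size array to reduction operation minimum which has no identity
```

>>> apply_moves --increments '[{"tx": 0, "ty": 0, "tz": -0.04, "rx": 0, "ry": 0, "rz": 0, "claw": 0.05}, {"tx": 0, "ty": 0, "tz": -0.08, "rx": 0, "ry": 0, "rz": 0, "claw": 0.05}, {"tx": 0, "ty": 0, "tz": -0.11, "rx": 0, "ry": 0, "rz": 0, "claw": 0.05}, {"tx": 0, "ty": 0, "tz": -0.131, "rx": 0, "ry": 0, "rz": 0, "claw": 0.05}, {"tx": 0, "ty": 0, "tz": -0.131, "rx": 0, "ry": 0, "rz": 0, "claw": 0.05}, {"tx": 0, "ty": 0, "tz": -0.131, "rx": 0, "ry": 0, "rz": 0, "claw": 0.05}]'

```text
clock: 8.55
eef_pos: [579.2, 245.9, 69.7]
tool_rot: [3.141, 0.001, 1.644]
force: [0.6, -0.6, -0.2]
width: 50.3
```

>>> apply_moves --increments '[{"tx": 0, "ty": 0, "tz": 0, "rx": 0, "ry": 0, "rz": 0, "claw": 0.005}, {"tx": 0, "ty": 0, "tz": 0, "rx": 0, "ry": 0, "rz": 0, "claw": 0.005}, {"tx": 0, "ty": 0, "tz": 0, "rx": 0, "ry": 0, "rz": 0, "claw": 0.005}, {"tx": 0, "ty": 0, "tz": 0, "rx": 0, "ry": 0, "rz": 0, "claw": 0.005}, {"tx": 0, "ty": 0, "tz": 0, "rx": 0, "ry": 0, "rz": 0, "claw": 0.005}, {"tx": 0, "ty": 0, "tz": 0, "rx": 0, "ry": 0, "rz": 0, "claw": 0.005}]'

```text
clock: 9.15
eef_pos: [579.8, 248.0, 70.6]
tool_rot: [3.139, -0.001, 1.647]
force: [1.1, 0.6, 7.6]
width: 11.0
```

Gripped, at 11 mm opening. Lifting straight out.

>>> apply_moves --increments '[{"tx": 0, "ty": 0, "tz": 0.01, "rx": 0, "ry": 0, "rz": 0, "claw": 0.005}, {"tx": 0, "ty": 0, "tz": 0.02, "rx": 0, "ry": 0, "rz": 0, "claw": 0.005}, {"tx": 0, "ty": 0, "tz": 0.04, "rx": 0, "ry": 0, "rz": 0, "claw": 0.005}, {"tx": 0, "ty": 0, "tz": 0.065, "rx": 0, "ry": 0, "rz": 0, "claw": 0.005}, {"tx": 0, "ty": 0, "tz": 0.095, "rx": 0, "ry": 0, "rz": 0, "claw": 0.005}, {"tx": 0, "ty": 0, "tz": 0.13, "rx": 0, "ry": 0, "rz": 0, "claw": 0.005}, {"tx": 0, "ty": 0, "tz": 0.13, "rx": 0, "ry": 0, "rz": 0, "claw": 0.005}, {"tx": 0, "ty": 0, "tz": 0.13, "rx": 0, "ry": 0, "rz": 0, "claw": 0.005}]'

```text
clock: 9.95
eef_pos: [578.0, 247.8, 200.0]
tool_rot: [3.142, -0.001, 1.647]
force: [0.1, -0.6, -2.4]
width: 10.5
```

Run:
```python
from h import *
c=calibration("wrist");s=read_state();print(s["clock"],s["eef_pos"],s["tool_rot"],s["force"],s["width"])
I=get_image("wrist");cv2.imwrite("pics/w5.png",I[:,:,::-1])
print("TCP px",proj(c,s["eef_pos"]),"bar ctr px",proj(c,s["eef_pos"]+[0,0,16]))
```

```text
9.95 [577.99253319 247.77461533 200.0380944 ] [ 3.14157904e+00 -8.04777897e-04  1.64661000e+00] [ 0.14742347 -0.61607281 -2.3882259 ] 10.474859413554688
TCP px [318.77834141 331.75417057] bar ctr px [318.62758593 355.3119382 ]
```

View pics/w5.png

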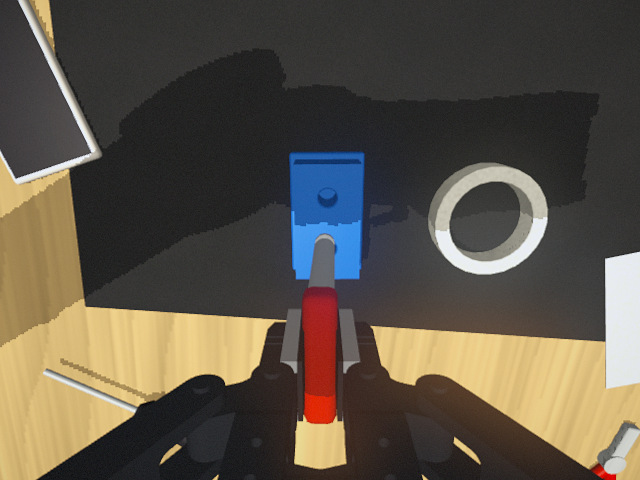

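The shackle is held. Its +y leg tip is at (324,240) and the empty stand hole at (327,196). I'll check the held pose against what's expected.

Run:
```python
from h import *
c=calibration("wrist");e=np.array([577.99,247.77,200.04]);yaw=1.6466-np.pi/2
Y=np.array([-np.sin(yaw),np.cos(yaw),0])
I=cv2.imread("pics/w5.png")[:,:,::-1].astype(int)
print("exp tip",proj(c,e+20*Y+[0,0,-60]),"outer tip",proj(c,e+25*Y+[0,0,-60]),"taper outer",proj(c,e+25*Y+[0,0,-55]))
print("bar +y top edge",proj(c,e+26*Y+[0,0,22]),"bot",proj(c,e+26*Y+[0,0,10]),"-y top",proj(c,e-26*Y+[0,0,22]))
for v in range(228,292,4): 
  r=I[v,295:355];g=(r[:,2]<1.35*r[:,0]);k=np.where(g)[0]+295;print(v,k.min() if len(k) else None,k.max() if len(k) else None,len(k))
m=(I[...,0]>60)&(I[...,0]>2.2*I[...,1])&(I[...,0]>2.2*I[...,2]);m[:270]=0;m[440:]=0;m[:,:280]=0;m[:,360:]=0
k=np.argwhere(m);print(k.min(0),k.max(0))
# hole check: stand +y hole
print("hole (327,196) z40",onz(c,(327,196),40))
```

```text
exp tip [320.81022114 236.77947029] outer tip [320.81755411 227.29316312] taper outer [320.8095003  230.13598975]
bar +y top edge [320.61361938 297.05600395] bot [320.65774173 281.65990501] -y top [320.52796536 429.93770032]
228 None None 0
232 None None 0
236 318 330 13
240 316 333 18
244 315 333 19
248 315 333 19
252 314 333 20
256 314 333 20
260 313 333 21
264 312 333 22
268 312 333 22
272 311 333 23
276 311 333 23
280 295 354 60
284 295 354 60
288 295 354 60
[288 302] [423 337]
hole (327,196) z40 [580.94326774 267.92090648  40.        ]
```

The leg leans: its tip is about 2.4 mm to +x while the bar sits at -0.6 mm, so about 2.3° in the grip. It was already leaning in the loose stand holes. I'll tilt the tool to match, turn to the lock's yaw and go above the lock.

>>> apply_moves --increments '[{"tx": 0, "ty": -0.03, "tz": 0, "rx": 0, "ry": 0, "rz": 0, "claw": 0.005}, {"tx": -0.0376, "ty": -0.4387, "tz": 0.0, "rx": 0, "ry": 0.45, "rz": -1.4, "claw": 0.005}, {"tx": -0.0376, "ty": -0.4387, "tz": 0.0, "rx": 0, "ry": 0.45, "rz": -1.4, "claw": 0.005}, {"tx": -0.0376, "ty": -0.4387, "tz": 0.0, "rx": 0, "ry": 0.45, "rz": -1.4, "claw": 0.005}, {"tx": -0.0376, "ty": -0.4387, "tz": 0.0, "rx": 0, "ry": 0.45, "rz": -1.4, "claw": 0.005}, {"tx": -0.0376, "ty": -0.4387, "tz": 0.0, "rx": 0, "ry": 0.45, "rz": -1.4, "claw": 0.005}, {"tx": -0.0376, "ty": -0.4387, "tz": 0.0, "rx": 0, "ry": 0.45, "rz": -1.4, "claw": 0.005}, {"tx": -0.0376, "ty": -0.4387, "tz": 0.0, "rx": 0, "ry": 0.45, "rz": -1.4, "claw": 0.005}, {"tx": -0.0376, "ty": -0.4387, "tz": 0.0, "rx": 0, "ry": 0.45, "rz": -1.4, "claw": 0.005}, {"tx": -0.0376, "ty": -0.4387, "tz": 0.0, "rx": 0, "ry": 0.45, "rz": -1.4, "claw": 0.005}, {"tx": -0.0376, "ty": -0.4387, "tz": 0.0, "rx": 0, "ry": 0.45, "rz": -1.4, "claw": 0.005}, {"tx": -0.0376, "ty": -0.4387, "tz": 0.0, "rx": 0, "ry": 0.45, "rz": -1.4, "claw": 0.005}]'

```text
clock: 11.2
eef_pos: [540.5, -189.0, 197.9]
tool_rot: [-3.1, -0.003, 1.525]
force: [-0.4, 0.8, -2.3]
width: 10.3
```

>>> apply_moves --increments '[{"tx": 0, "ty": 0, "tz": -0.02, "rx": 0, "ry": 0, "rz": 0, "claw": 0.005}, {"tx": 0, "ty": 0, "tz": -0.045, "rx": 0, "ry": 0, "rz": 0, "claw": 0.005}, {"tx": 0, "ty": 0, "tz": -0.045, "rx": 0, "ry": 0, "rz": 0, "claw": 0.005}, {"tx": 0, "ty": 0, "tz": -0.045, "rx": 0, "ry": 0, "rz": 0, "claw": 0.005}]'

```text
clock: 11.6
eef_pos: [541.1, -188.9, 153.9]
tool_rot: [-3.101, -0.002, 1.527]
force: [-0.1, -0.6, -0.2]
width: 10.3
```

Run:
```python
from h import *
c=calibration("wrist");s=read_state();print(s["clock"],s["eef_pos"],s["tool_rot"],s["force"],s["width"])
I=get_image("wrist");cv2.imwrite("pics/w6.png",I[:,:,::-1])
e=s["eef_pos"];M=R.from_euler("xyz",s["tool_rot"]).as_matrix()
for d in(0,20,40,60): 
  print(d,proj(c,np.array([e[0],e[1],e[2]-d])+20*np.array([.047,1,0])))
```

```text
11.6 [ 541.12693595 -188.90949277  153.89689694] [-3.10097084e+00 -1.80872184e-03  1.52704967e+00] [-0.10775513 -0.59171894 -0.2393258 ] 10.31653284877266
0 [318.97510339 284.40491715]
20 [321.06250538 264.89224441]
40 [322.73871979 249.22328207]
60 [324.11434989 236.36412985]
```

View pics/w6.png

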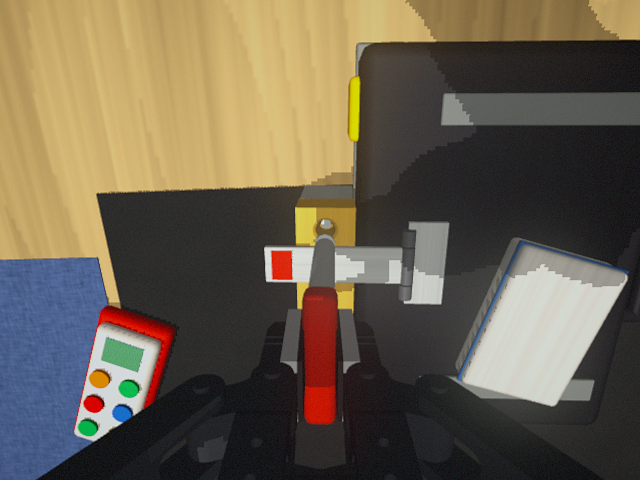

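The strap is flat over the lock between the bores. The left bore is at about (326,228), the leg tip at (324,238) just in front, and tin and remote are untouched. Now for the offset.

Run:
```python
from h import *
c=calibration("wrist");s=read_state();e=s["eef_pos"]
I=cv2.imread("pics/w6.png")[:,:,::-1].astype(int)
h=cv2.cvtColor(I.astype(np.uint8),cv2.COLOR_RGB2HSV)
for v in range(212,244,2): print(v,''.join('#' if (18<=p[0]<=34 and p[1]>110) else ('.' if p[2]>110 else 'o') for p in h[v,292:360]))
print("bore",[onz(c,(u,v),70).round(1) for u,v in((326,228),(326,226))])
Y=np.array([.047,1,0])
print("exp bore px if at (540.6+.94,-171.5)",proj(c,[541.5,-171.5,70]),"leg axis at z70",proj(c,np.array([e[0],e[1],70])+20*Y),"tip outer",proj(c,np.array([e[0],e[1],94])+25*Y))
```

```text
212 ooo##############################################################ooo
214 ooo##############################################################ooo
216 ooo##############################################################ooo
218 ooo##############################################################ooo
220 ooo##########################o........###########################ooo
222 ooo#######################.oo..........o########################oooo
224 ooo########################o#..........##.######################oooo
226 ooo##########################..........#########################oooo
228 ooo############################......###########################oooo
230 ooo#############################################################oooo
232 ooo#############################################################oooo
234 ooo########################oooo....ooo##########################oooo
236 oooo######################.............o########################oooo
238 oooo####################..................######################oooo
240 oooo###################....oooooooooooo...######################oooo
242 oooo###################.ooooooooooooooooo..#####################oooo
bore [array([ 542.9, -172.6,   70. ]), array([ 543. , -171.4,   70. ])]
exp bore px if at (540.6+.94,-171.5) [323.38030773 226.2757148 ] leg axis at z70 [325.16712769 223.27209584] tip outer [323.92526187 226.49255715]
```

In x the leg axis and bore agree to within 0.4 mm. In y the shackle needs about -1.4 mm. Correcting and entering the bores slowly.

>>> apply_moves --increments '[{"tx": 0.0003, "ty": -0.0014, "tz": 0, "rx": 0, "ry": 0, "rz": 0, "claw": 0.005}, {"tx": 0.0003, "ty": -0.0014, "tz": -0.008, "rx": 0, "ry": 0, "rz": 0, "claw": 0.005}, {"tx": 0.0003, "ty": -0.0014, "tz": -0.016, "rx": 0, "ry": 0, "rz": 0, "claw": 0.005}, {"tx": 0.0003, "ty": -0.0014, "tz": -0.021, "rx": 0, "ry": 0, "rz": 0, "claw": 0.005}, {"tx": 0.0003, "ty": -0.0014, "tz": -0.024, "rx": 0, "ry": 0, "rz": 0, "claw": 0.005}, {"tx": 0.0003, "ty": -0.0014, "tz": -0.026, "rx": 0, "ry": 0, "rz": 0, "claw": 0.005}, {"tx": 0.0003, "ty": -0.0014, "tz": -0.026, "rx": 0, "ry": 0, "rz": 0, "claw": 0.005}]'

```text
clock: 12.35
eef_pos: [541.0, -192.5, 127.8]
tool_rot: [-3.102, -0.001, 1.524]
force: [-0.6, 0.0, -1.3]
width: 10.7
```

Run:
```python
from h import *
for i in range(3):
  c=calibration("wrist");s=read_state();e=s["eef_pos"]
  print(e,s["force"],s["torque"]);I=get_image("wrist")
cv2.imwrite("pics/w7.png",cv2.resize(I[180:300,250:410],None,fx=5,fy=5,interpolation=2)[:,:,::-1])
```

```text
[ 541.04430088 -192.48970792  127.82967574] [-0.61253835  0.0135044  -1.30229568] [-0.01026712  0.0069067  -0.02532281]
[ 541.20716512 -192.54924267  128.05298997] [-0.51745101 -0.18204184 -0.6518043 ] [ 0.03549347 -0.02375584 -0.00042293]
[ 541.32421771 -192.63544224  128.22469263] [-0.34835728  0.76793983 -2.08652189] [ 0.0463476  -0.07729089  0.07562929]
```

View pics/w7.png

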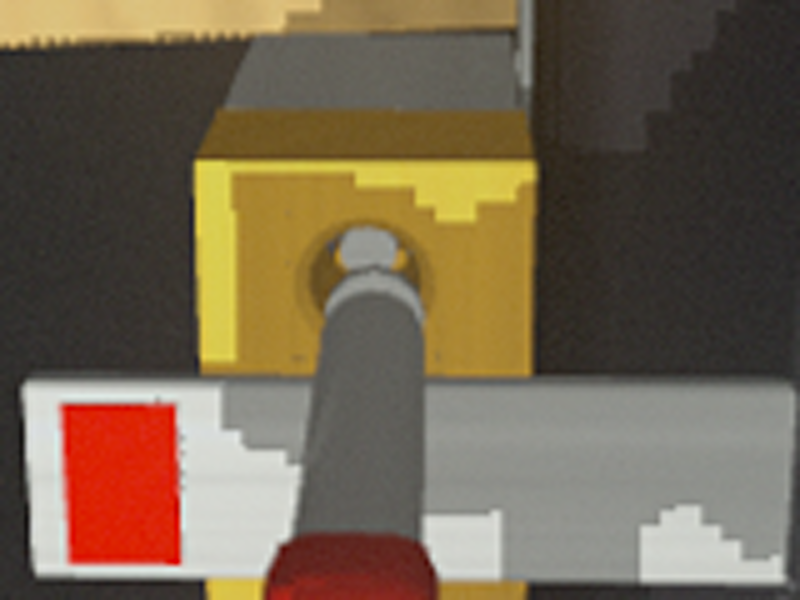

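The leg tip at crop (375,285) sits about 0.9 mm to +x and 2.4 mm to -y of the bore centre at (366,272), still free with no force. I'll correct that and look once more.

>>> apply_moves --increments '[{"tx": -0.0008, "ty": 0.0023, "tz": 0, "rx": 0, "ry": 0, "rz": 0, "claw": 0.005}, {"tx": -0.0008, "ty": 0.0023, "tz": 0, "rx": 0, "ry": 0, "rz": 0, "claw": 0.005}, {"tx": -0.0008, "ty": 0.0023, "tz": 0, "rx": 0, "ry": 0, "rz": 0, "claw": 0.005}]'

```text
clock: 12.8
eef_pos: [540.5, -190.0, 128.3]
tool_rot: [-3.103, -0.001, 1.525]
force: [-0.4, 0.5, -2.0]
width: 10.8
```

Run:
```python
from h import *
s=read_state();print(s["eef_pos"],s["force"],s["torque"]);I=get_image("wrist")
cv2.imwrite("pics/w8.png",cv2.resize(I[200:270,280:370],None,fx=8,fy=8,interpolation=2)[:,:,::-1])
```

```text
[ 540.50308548 -189.98569694  128.25539742] [-0.36705887  0.52976866 -2.00354492] [ 0.07749952 -0.02633837 -0.02696458]
```

View pics/w8.png

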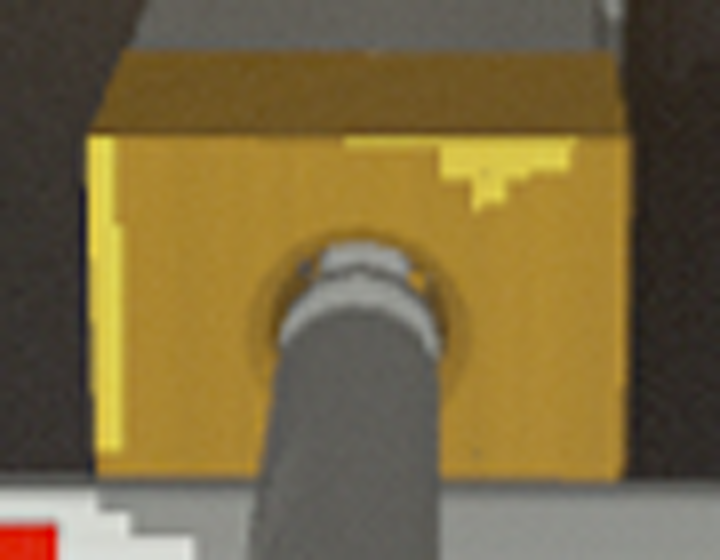

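The leg tip (columns 280–440) is now centred in the ring (248–468), and y looks within about 0.5 mm. Descending gently.

>>> apply_moves --increments '[{"tx": 0, "ty": 0, "tz": -0.0015, "rx": 0, "ry": 0, "rz": 0, "claw": 0.005}, {"tx": 0, "ty": 0, "tz": -0.003, "rx": 0, "ry": 0, "rz": 0, "claw": 0.005}, {"tx": 0, "ty": 0, "tz": -0.0045, "rx": 0, "ry": 0, "rz": 0, "claw": 0.005}, {"tx": 0, "ty": 0, "tz": -0.006, "rx": 0, "ry": 0, "rz": 0, "claw": 0.005}]'

```text
clock: 13.25
eef_pos: [540.4, -190.2, 122.0]
tool_rot: [-3.102, -0.001, 1.524]
force: [0.8, 0.3, -0.8]
width: 10.8
```

Depth is about 8.5 mm with no force, so the legs are in.

>>> apply_moves --increments '[{"tx": 0, "ty": 0, "tz": -0.002, "rx": 0, "ry": 0, "rz": 0, "claw": 0.005}, {"tx": 0, "ty": 0, "tz": -0.004, "rx": 0, "ry": 0, "rz": 0, "claw": 0.005}, {"tx": 0, "ty": 0, "tz": -0.006, "rx": 0, "ry": 0, "rz": 0, "claw": 0.005}, {"tx": 0, "ty": 0, "tz": -0.008, "rx": 0, "ry": 0, "rz": 0, "claw": 0.005}]'

```text
clock: 13.65
eef_pos: [540.6, -190.3, 114.3]
tool_rot: [-3.103, -0.001, 1.524]
force: [-0.5, 0.0, 3.3]
width: 10.5
```

>>> apply_moves --increments '[{"tx": 0, "ty": 0, "tz": -0.002, "rx": 0, "ry": 0, "rz": 0, "claw": 0.005}, {"tx": 0, "ty": 0, "tz": -0.004, "rx": 0, "ry": 0, "rz": 0, "claw": 0.005}, {"tx": 0, "ty": 0, "tz": -0.005, "rx": 0, "ry": 0, "rz": 0, "claw": 0.005}]'

```text
clock: 13.95
eef_pos: [540.5, -190.3, 109.1]
tool_rot: [-3.103, -0.0, 1.524]
force: [-0.6, 1.1, 3.8]
width: 10.7
```

>>> apply_moves --increments '[{"tx": 0, "ty": 0, "tz": -0.002, "rx": 0, "ry": 0, "rz": 0, "claw": 0.005}, {"tx": 0, "ty": 0, "tz": -0.004, "rx": 0, "ry": 0, "rz": 0, "claw": 0.005}, {"tx": 0, "ty": 0, "tz": -0.006, "rx": 0, "ry": 0, "rz": 0, "claw": 0.005}]'

```text
clock: 14.25
eef_pos: [540.6, -190.2, 103.3]
tool_rot: [-3.103, -0.001, 1.524]
force: [-0.8, 1.1, 5.7]
width: 10.5
```

>>> apply_moves --increments '[{"tx": 0, "ty": 0, "tz": -0.001, "rx": 0, "ry": 0, "rz": 0, "claw": 0.005}, {"tx": 0, "ty": 0, "tz": -0.002, "rx": 0, "ry": 0, "rz": 0, "claw": 0.005}, {"tx": 0, "ty": 0, "tz": -0.003, "rx": 0, "ry": 0, "rz": 0, "claw": 0.005}]'

```text
clock: 14.55
eef_pos: [540.6, -190.3, 100.2]
tool_rot: [-3.103, -0.0, 1.524]
force: [-0.4, 1.0, 5.6]
width: 10.9
```

>>> apply_moves --increments '[{"tx": 0, "ty": 0, "tz": -0.001, "rx": 0, "ry": 0, "rz": 0, "claw": 0.005}, {"tx": 0, "ty": 0, "tz": -0.0015, "rx": 0, "ry": 0, "rz": 0, "claw": 0.005}]'

```text
clock: 14.75
eef_pos: [540.6, -190.3, 98.7]
tool_rot: [-3.103, -0.0, 1.524]
force: [-0.3, 0.6, 5.2]
width: 10.9
```

>>> apply_moves --increments '[{"tx": 0, "ty": 0, "tz": -0.001, "rx": 0, "ry": 0, "rz": 0, "claw": 0.005}, {"tx": 0, "ty": 0, "tz": -0.0015, "rx": 0, "ry": 0, "rz": 0, "claw": 0.005}]'

```text
clock: 14.95
eef_pos: [540.6, -190.3, 97.2]
tool_rot: [-3.103, -0.0, 1.524]
force: [-0.0, -1.0, 4.6]
width: 10.8
```

>>> apply_moves --increments '[{"tx": 0, "ty": 0, "tz": -0.001, "rx": 0, "ry": 0, "rz": 0, "claw": 0.005}, {"tx": 0, "ty": 0, "tz": -0.0015, "rx": 0, "ry": 0, "rz": 0, "claw": 0.005}]'

```text
clock: 15.15
eef_pos: [540.6, -190.5, 95.6]
tool_rot: [-3.103, -0.0, 1.524]
force: [0.3, -0.4, 4.2]
width: 10.8
```

>>> apply_moves --increments '[{"tx": 0, "ty": 0, "tz": -0.001, "rx": 0, "ry": 0, "rz": 0, "claw": 0.005}, {"tx": 0, "ty": 0, "tz": -0.0015, "rx": 0, "ry": 0, "rz": 0, "claw": 0.005}]'

```text
clock: 15.35
eef_pos: [540.6, -190.5, 94.1]
tool_rot: [-3.103, -0.0, 1.524]
force: [-0.4, -1.1, 5.0]
width: 10.9
```

>>> apply_moves --increments '[{"tx": 0, "ty": 0, "tz": -0.001, "rx": 0, "ry": 0, "rz": 0, "claw": 0.005}, {"tx": 0, "ty": 0, "tz": -0.0015, "rx": 0, "ry": 0, "rz": 0, "claw": 0.005}]'

```text
clock: 15.55
eef_pos: [540.9, -190.7, 93.9]
tool_rot: [-3.104, -0.0, 1.524]
force: [-1.6, 0.2, 16.9]
width: 10.6
```

>>> apply_moves --increments '[{"tx": 0, "ty": 0, "tz": -0.001, "rx": 0, "ry": 0, "rz": 0, "claw": 0.005}, {"tx": 0, "ty": 0, "tz": -0.0015, "rx": 0, "ry": 0, "rz": 0, "claw": 0.005}]'

```text
clock: 15.75
eef_pos: [541.3, -190.7, 93.7]
tool_rot: [-3.105, -0.001, 1.524]
force: [-2.9, 1.5, 26.6]
width: 10.8
```

Force has risen to 26.6 N at about 37 mm depth, so this is probably the solid stop. I'll back off and see whether the shackle holds.

>>> apply_moves --increments '[{"tx": 0, "ty": 0, "tz": 0.0025, "rx": 0, "ry": 0, "rz": 0, "claw": 0.005}, {"tx": 0, "ty": 0, "tz": 0.003, "rx": 0, "ry": 0, "rz": 0, "claw": 0.005}, {"tx": 0, "ty": 0, "tz": 0.003, "rx": 0, "ry": 0, "rz": 0, "claw": 0.005}]'

```text
clock: 16.05
eef_pos: [540.6, -190.4, 94.3]
tool_rot: [-3.103, -0.0, 1.524]
force: [0.6, -0.7, 5.0]
width: 10.2
```

>>> apply_moves --increments '[{"tx": 0, "ty": 0, "tz": 0.001, "rx": 0, "ry": 0, "rz": 0, "claw": 0.005}, {"tx": 0, "ty": 0, "tz": 0.0015, "rx": 0, "ry": 0, "rz": 0, "claw": 0.005}]'

```text
clock: 16.25
eef_pos: [540.5, -190.3, 95.6]
tool_rot: [-3.102, -0.0, 1.524]
force: [0.3, -1.6, 4.0]
width: 11.0
```

>>> apply_moves --increments '[{"tx": 0, "ty": 0, "tz": 0.001, "rx": 0, "ry": 0, "rz": 0, "claw": 0.005}, {"tx": 0, "ty": 0, "tz": 0.0015, "rx": 0, "ry": 0, "rz": 0, "claw": 0.005}]'

```text
clock: 16.45
eef_pos: [540.2, -190.3, 96.4]
tool_rot: [-3.102, -0.0, 1.524]
force: [1.0, -2.4, -5.9]
width: 10.8
```

>>> apply_moves --increments '[{"tx": 0, "ty": 0, "tz": 0.0005, "rx": 0, "ry": 0, "rz": 0, "claw": 0.005}, {"tx": 0, "ty": 0, "tz": 0.001, "rx": 0, "ry": 0, "rz": 0, "claw": 0.005}]'

```text
clock: 16.65
eef_pos: [539.8, -190.1, 96.7]
tool_rot: [-3.101, -0.0, 1.524]
force: [2.7, -3.2, -16.3]
width: 10.6
```

The shackle resists a 16 N pull at 96.7, 2–3 mm above the stop, so it has clicked. I'll relax, release with a small opening and rise.

>>> apply_moves --increments '[{"tx": 0, "ty": 0, "tz": -0.0022, "rx": 0, "ry": 0, "rz": 0, "claw": 0.005}, {"tx": 0, "ty": 0, "tz": -0.0022, "rx": 0, "ry": 0, "rz": 0, "claw": 0.03}, {"tx": 0, "ty": 0, "tz": -0.0022, "rx": 0, "ry": 0, "rz": 0, "claw": 0.03}, {"tx": 0, "ty": 0, "tz": -0.0022, "rx": 0, "ry": 0, "rz": 0, "claw": 0.03}, {"tx": 0, "ty": 0, "tz": -0.0022, "rx": 0, "ry": 0, "rz": 0, "claw": 0.03}]'

```text
clock: 17.15
eef_pos: [540.5, -189.9, 96.2]
tool_rot: [-3.103, -0.001, 1.524]
force: [0.4, -1.3, 0.0]
width: 30.3
```

>>> apply_moves --increments '[{"tx": 0, "ty": 0, "tz": 0.01, "rx": 0, "ry": 0, "rz": 0, "claw": 0.03}, {"tx": 0, "ty": 0, "tz": 0.03, "rx": 0, "ry": 0, "rz": 0, "claw": 0.03}, {"tx": 0, "ty": 0, "tz": 0.07, "rx": 0, "ry": 0, "rz": 0, "claw": 0.03}, {"tx": 0, "ty": -0.03, "tz": 0.11, "rx": 0, "ry": 0, "rz": 0, "claw": 0.03}, {"tx": 0, "ty": -0.07, "tz": 0.13, "rx": 0, "ry": 0, "rz": 0, "claw": 0.03}, {"tx": 0, "ty": -0.07, "tz": 0.13, "rx": 0, "ry": 0, "rz": 0, "claw": 0.03}, {"tx": 0, "ty": -0.07, "tz": 0.13, "rx": 0, "ry": 0, "rz": 0, "claw": 0.03}]'

```text
clock: 17.85
eef_pos: [540.2, -261.4, 227.2]
tool_rot: [-3.104, -0.0, 1.522]
force: [0.4, 1.1, -1.1]
width: 30.2
```

Run:
```python
from h import *
s=read_state();c=calibration("wrist");print(s["clock"],s["eef_pos"],s["force"]);I=get_image("wrist")
cv2.imwrite("pics/w9.png",I[:,:,::-1])
S=get_image("scene");cs=calibration("scene");print(blobs(S,(0,150,60),(8,255,255),(165,240,225,310),4))
for d in(25,35,37,39): print(d,"crown top px in scene",proj(cs,[541,-191.3,70-d+82]).round(1))
```

```text
17.85 [ 540.17572922 -261.35533937  227.16670708] [ 0.41011672  1.10180512 -1.12655102]
[(array([187. , 268.6]), array([ 9. , 26.5]), 81.3, [[173.3000030517578, 266.20001220703125], [199.39999389648438, 262.20001220703125], [200.8000030517578, 271.0], [174.60000610351562, 275.1000061035156]])]
25 crown top px in scene [186.  263.3]
35 crown top px in scene [186.8 266.7]
37 crown top px in scene [187.  267.3]
39 crown top px in scene [187.1 268. ]
```

View pics/w9.png

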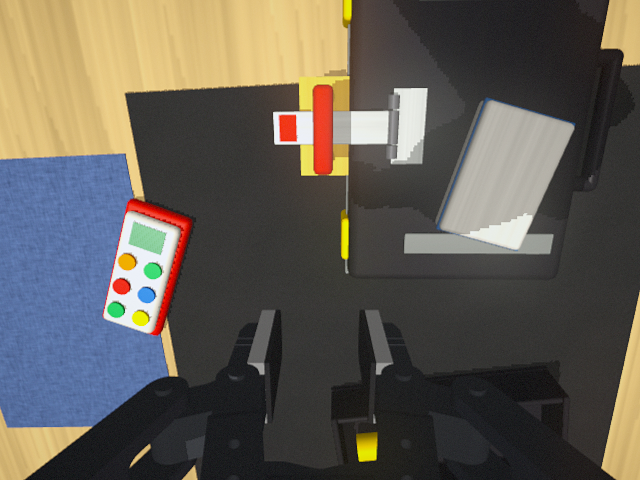

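The shackle sits straight across the flat strap, with its crown at (323,130). The gripper is clear and the tin and remote have not moved. Handing in.

```bash
python3 -c "
from cell import *
print(finish_job(), read_state()['clock'])"
```

```text
the job is handed in; nothing more can be done
the job is handed in; nothing more can be done
```

The tool case is locked. I folded the strap flat first, then put the shackle through over it and pressed until it clicked. It stayed down after I let go, and the job was handed in at about 18 s of the 64 s allowed.

- **Strap:** the closed fingers met it at 74.6 mm with 4 N, which fits its stated flat height of 74.5 mm. It looked flat in every later picture.
- **Shackle:** it was leaning about 2.3° in the stand's loose holes, so I tilted the tool to bring the legs upright. One wrong position reading put the legs about 2.5 mm off, and I corrected it from a close picture before the legs went in.
- **Pressing:** the load stayed at 4–6 N down to the solid stop at about 37 mm of leg depth. The highest reading was 26.6 N, at the stop, against the 30 N limit. Forces were only read at the end of each short move, so peaks in between were not seen.
- **Click:** I never saw a force spike for the click itself. The evidence is that an upward tug of about 16 N met firm resistance 2–3 mm above the stop.
- **After release:** the last pictures show the red crown still down across the strap. In the scene view its middle is at row 268.6, where about 267–268 is expected for 37 mm of depth and 263 if it had sprung up.
- **Other items:** the tin and remote were undisturbed in the last wrist picture. I did not look again at the screwdriver, tape, phone or vacuum, but the arm did not go near them.

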